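Tip a tall lid carton into its taped bay and shove it home under the riser

TASK

The tall carton of cup lids is too high to go under the low riser standing up: without ever gripping or lifting it, push it low down, still standing, until its leading bottom edge is on the near strip of the masking-tape outline and it stands square to the outline. Then push it high up so that it topples towards the riser and comes to lie inside the tape outline, and finally push its foot end so that it slides into the empty bay all the way to the back stop. Leave the custard cups, the ring cutter and the flour shaker beside it as they stand.

Things in the scene. Friction and masses are not known exactly. Their poses are not given: they have to be found in the camera images.
- carton: loose brown cardboard carton, thin teal bands near both ends, blank white label on the face away from the riser; 60 x 96 x 170 mm (x, y, z), 0.15 to 0.4 kg, stiff, evenly filled. Starts upright, its leading edge 30 to 90 mm short of the tape outline. Origin: centre of its underside; z up its height; x points, within 12 degrees, to the riser, the way it must fall; y is its width.
- foot_left (a point): leading bottom corner of the carton on its left (+y) side, at carton x 30, y 48, z 0 mm. It tips about the edge foot_left to foot_right. Pushed below 40 mm it slides upright; pushed above 100 mm it tips, and falls by itself once leaned 20 degrees. Two fingertips 50 mm apart, flush on its back face, steer it square. To push low, tilt the gripper about 30 degrees, fingertips leading, or its body meets the tall carton first.
- foot_right (a point): leading bottom corner of the carton on its right side, at carton x 30, y -48, z 0 mm
- top_left (a point): upper corner of the carton's leading face, left side, at carton x 30, y 48, z 170 mm; it meets the worktop when the carton has fallen
- top_right (a point): the same on the right side, at carton x 30, y -48, z 170 mm
- riser: fixed low aluminium riser, 72 mm high (the dark rail round its top, set back 40 mm from the front, reaches 95 mm), with two open-fronted bays; the worktop is their floor. Origin: on the worktop, middle of the empty bay's mouth; x points straight into the bay, y left as seen looking in, z up. The other bay, centred at y = -134 mm, holds a carton that sticks out 61 mm in front of the mouth.
- bay_back (a point): middle of the empty bay's back stop at worktop level, at riser x = 110 mm. The bay is 106 mm wide (riser y -53 to 53), 68 mm high inside; lips 24 mm long flare outwards in front of its walls to guide a carton in. The 170 mm carton, home against the stop, sticks out 60 mm in front of the mouth.
- near_strip (a point): middle of the near strip of the masking-tape outline on the worktop, at riser x = -210 mm, y = 0. The tape is 20 mm wide and flat; the outline's outer edges are at riser x = -220 and -30 mm and y = -73 and 73 mm. The near strip covers x = -220 to -200 mm. The lying carton has 20 mm to spare lengthwise inside the outer edges.
- dessert_cup_a: cream-coloured portion cup of custard, 59 mm across, 42 mm high, left of the outline; origin under its centre; leave alone
- dessert_cup_b: another such cup, left of the outline; leave alone
- ring_cutter_big: steel ring cutter, 71 mm across, 36 mm high, left of the riser; origin under its centre; leave alone
- flour_shaker: steel flour shaker, 69 mm across, 106 mm high, left of the carton; origin under its centre; leave alone
Mind the look-alikes: they are no part of the job. Of the things shaped like the carton, the brown one is meant.

How it is judged:
On the way, in this order (a step that is already met when the one before it is completed fails the run):
1. the carton stands upright and square (within about 8 degrees) with its leading bottom edge on the near tape strip, between the side strips' outer edges (angle between carton's own z axis and vertical below 0.1 rad and angle between the x axis of carton and the x axis of riser, either way round below 0.14 rad and x of foot_left in the frame of riser between -0.224 and -0.194 m and x of foot_right in the frame of riser between -0.224 and -0.194 m and y of foot_left in the frame of riser between -0.077 and 0.077 m and y of foot_right in the frame of riser between -0.077 and 0.077 m), for 0.2 s.
2. the carton lies flat and at rest inside the outer edges of the tape outline, top end towards the riser (height (world z) of each of top_left, top_right, foot_left, foot_right below 0.01 m and y of foot_left in the frame of riser between -0.077 and 0.077 m and y of foot_right in the frame of riser between -0.077 and 0.077 m and y of top_left in the frame of riser between -0.077 and 0.077 m and y of top_right in the frame of riser between -0.077 and 0.077 m and x of foot_left in the frame of riser between -0.224 and -0.026 m and x of foot_right in the frame of riser between -0.224 and -0.026 m and x of top_left in the frame of riser between -0.224 and -0.026 m and x of top_right in the frame of riser between -0.224 and -0.026 m and linear speed of carton below 0.02 m/s and angular speed of carton below 0.15 rad/s), for 0.2 s.
At the end, for the whole second after the job is handed in: The carton lies flat and still in the empty bay, top end first, both leading corners within 10 mm of the back stop (height (world z) of each of top_left, top_right, foot_left, foot_right below 0.01 m and linear speed of carton below 0.02 m/s and angular speed of carton below 0.15 rad/s and x of each of top_left, top_right in the frame of riser above 0.1 m and y of top_left in the frame of riser between -0.056 and 0.056 m and y of top_right in the frame of riser between -0.056 and 0.056 m); the robot touches nothing.
It fails at once if the carton is lifted: its leading bottom edge rises more than 20 mm off the worktop (height (world z) of any of foot_left, foot_right above 0.02 m).
It fails at once if the carton is taken between the fingers (x of the grasp point in the frame of carton between -0.022 and 0.022 m and y of the grasp point in the frame of carton between -0.04 and 0.04 m and z of the grasp point in the frame of carton between 0.008 and 0.162 m).
It fails at once if the carton falls outside the tape outline: it is down with its foot short of the near outer edge, or a corner beyond a side strip (angle between carton's own z axis and vertical above 1.2 rad and (x of any of foot_left, foot_right in the frame of riser below -0.228 m or y of any of foot_left, foot_right, top_left, top_right in the frame of riser above 0.081 m or y of any of foot_left, foot_right, top_left, top_right in the frame of riser below -0.081 m)).
It fails at once if a custard cup, the ring cutter or the flour shaker is shifted more than 15 mm or knocked over (distance of any of dessert_cup_a, dessert_cup_b, ring_cutter_big, flour_shaker from where it was at the start of the episode above 0.015 m or angle between any of dessert_cup_a, dessert_cup_b, ring_cutter_big, flour_shaker's own z axis and vertical above 0.3 rad).
It also fails if it takes over 64 s, if anything falls off the work surface, if the arm or the gripper's body presses on something with over 40 N, if the wrist force passes 120 N, or if a joint passes its speed limit or range.

ROBOT

A 6-joint arm with a two-finger parallel gripper is mounted at the origin on a cart in front of the work surface, level with it; the furniture and walls round the work are solid. World frame = base frame: x ahead of the robot, y to its left, z up, the work surface at z = 0. Lengths are in m, angles in rad, forces in N, time in s.
With the tool pointing down it reaches from about 0.375 to 0.925 m from the base axis. Payload 5.7 kg.
Tool frame: the origin (TCP) lies on the centre line of the jaws, within the pads' length; the fingertips stand 25 mm ahead of it and the grasp point (between the pads) lies 6 mm ahead of it; y points along the fingers, x is the direction in which the jaws open and shut, and the axes are right-handed (so a half turn about y gives the same grasp; the last joint's range is limited). The gripper opens to 88 mm and grips with 3 to 60 N. Pads are 20 mm wide; open, the fingers measure 115 mm over their backs; the gripper's body (75 mm by 178 mm) begins 61 mm behind the grasp point.
Start: joints at [-1.328, 0.359, 1.51, -0, 1.272, -0.115], TCP at [0.21, -0.562, 0.248] pointing down, gripper open.
Joint ranges: [-2.97, 2.97], [-1.01, 2.36], [0.21, 2.38], [-0.96, 4.11], [0.2, 2.71], [-2.98, 2.98]. Speed limits (rad/s): [2.39, 2.39, 3.14, 3.14, 3.14, 3.14].

INTERFACE

Orientations are given as a unit quaternion [w, x, y, z].
In Python, from station import * gives the robot as it stands.
- The arm moves only by the shell command python3 -m creep 'ROWS' [FORCE]. ROWS is JSON, a list of rows, each a list of 7 numbers: the turn, a rotation vector about the tool's x, y, z in units of 2 pi rad (1.0 is 2 pi rad), then the shift along the tool's x, y, z in units of 150 mm (1.0 is 150 mm), then the closure, from 0 (fully open) to 1 (shut). In form: [[wx, wy, wz, tx, ty, tz, grip], ...]. A call has 1 to 8 rows; each row is the pose to reach, as a shift and turn from the pose commanded when the call began, along the tool's axes at that moment, turning the shorter way round; what a row does not reach only later rows make up. A row lasts 1/10 s, in which the tool goes at most 50 mm and 8.59 degrees, less where a joint would pass 70% of its speed; a pose out of reach is approached as far as the arm can. A call with a number of a shift or a turn outside -1 to 1 is refused whole. A call with a gripper value outside its range is refused whole. The fingers move at their own pace and stop on an object; FORCE is the grip in N (left out, the last holds). Time passes only in rows, so rows that repeat a pose let the fingers close. It gives the time, the measured TCP pose, the force and the opening at its end, in the units of the state.
- sense(): the state, without advancing time (a new reading comes with each control period).
- get_image(name): name is "side" or "top" or "wrist"; returns a dict with "color" (384x512x3 uint8, red, green, blue), "intrinsics" (3x3 intrinsics, pixels), "pose" (4x4, takes a point from camera to world coordinates). Camera axes: x right, y down, z forward; pixel columns grow to the right and rows downward; lengths in m; the calibration is good to about 2 mm. A picture is of the moment at which its call begins. There is no depth.
- finish_job(): hands the job in, once; it reports no verdict.
The state is a dict: "clock": time; "joint_pos": joint angles; "qvel": joint speeds; "effort": joint torques, N m; "tcp_pos": TCP position; "orientation": TCP orientation; "force": force on the tool from outside, world axes, zero at the start; "torque": the same for the moment, N m; "gripper_width": finger opening in m.
Only numpy, scipy, OpenCV 4.12 (cv2) and the standard library are available. Lean on these libraries where they do the work, as an engineer would, in place of code of your own. Each camera call takes 0.05 s, during which the arm holds its last target.

## Working session

There is one attempt and no reset: what is moved stays moved. The work goes in short steps, Python scripts to look and compute and a shell command to move; the robot and the scene stay as the last step left them, time stands still between calls to the robot, and variables do not carry over. Pictures are saved under pics/ and viewed, and the job is handed in when it is done.

```bash
ls; mkdir -p pics; python3 - <<'E'
from station import *
import cv2,numpy as np
np.set_printoptions(precision=4,suppress=True)
for n in ["side","top","wrist"]:
    d=get_image(n); cv2.imwrite(f"pics/{n}0.png",cv2.cvtColor(d["color"],cv2.COLOR_RGB2BGR)); np.savez(f"pics/{n}0.npz",**d); print(n,d["intrinsics"],d["pose"])
print(sense())
E
```

```text
pics
side [[437.0668   0.     263.4434]
 [  0.     437.0668 189.5549]
 [  0.       0.       1.    ]] [[-0.9571 -0.1765  0.2297  0.3209]
 [-0.2897  0.5904 -0.7533  0.8906]
 [-0.0027 -0.7876 -0.6162  0.8331]
 [ 0.      0.      0.      1.    ]]
top [[392.9969   0.     262.3573]
 [  0.     392.9969 191.3106]
 [  0.       0.       1.    ]] [[ 0.2839 -0.9215  0.265   0.3203]
 [-0.9588 -0.2735  0.0762 -0.0773]
 [ 0.0022 -0.2757 -0.9612  1.0935]
 [ 0.      0.      0.      1.    ]]
wrist [[324.897    0.     254.0347]
 [  0.     324.897  189.0441]
 [  0.       0.       1.    ]] [[ 0.3512 -0.9069 -0.2326  0.2745]
 [-0.9363 -0.3412 -0.0835 -0.5368]
 [-0.0036  0.2471 -0.969   0.3847]
 [ 0.      0.      0.      1.    ]]
{'clock': 0.15, 'joint_pos': array([-1.3281,  0.3594,  1.5112, -0.    ,  1.2725, -0.1151]), 'qvel': array([ 0.0015, -0.0027, -0.0037,  0.    , -0.0001,  0.0002]), 'effort': array([  0.0008, -51.5755, -27.1009,   0.0677,   0.0306,  -0.0001]), 'tcp_pos': array([ 0.21  , -0.5615,  0.247 ]), 'orientation': array([ 0.5813, -0.5807,  0.4034, -0.4027]), 'force': array([-0.1138, -0.8031,  0.3018]), 'torque': array([ 0.0362, -0.0094,  0.0069]), 'gripper_width': 0.08780057446367243}
```

View pics/top0.png

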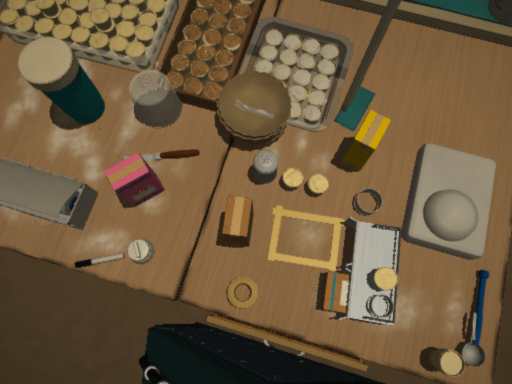

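View pics/side0.png

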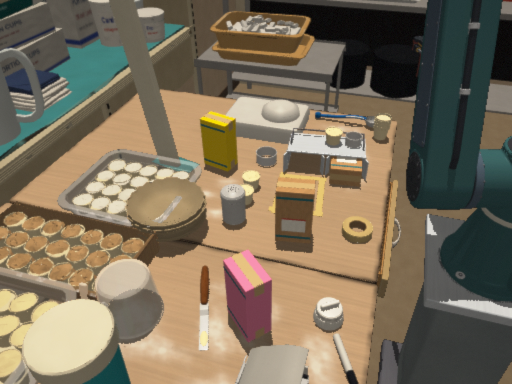

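View pics/wrist0.png

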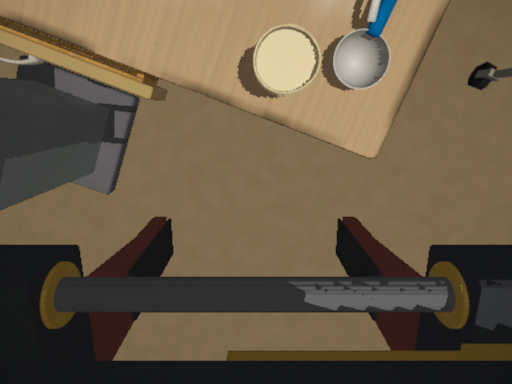

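Candidates in the top view: brown upright carton (237,220), pink carton (135,180), yellow carton (367,140), carton already in the bay (337,293). The brown loose one at (237,220), seen at (295,210) in the side view with a white label, fits the description. I'll check it in a crop and measure.

```bash
cat > h.py <<'E'
import numpy as np,cv2
np.set_printoptions(precision=4,suppress=True)
def load(n): return dict(np.load(f"pics/{n}.npz"))
def snap(n,tag):
    from station import get_image
    d=get_image(n); np.savez(f"pics/{n}{tag}.npz",**d); cv2.imwrite(f"pics/{n}{tag}.png",cv2.cvtColor(d["color"],cv2.COLOR_RGB2BGR)); return d
def ray(d,uv,z=0.):
    uv=np.atleast_2d(uv).astype(float); K=d["intrinsics"];P=d["pose"]
    r=np.c_[(uv[:,0]-K[0,2])/K[0,0],(uv[:,1]-K[1,2])/K[1,1],np.ones(len(uv))]@P[:3,:3].T
    o=P[:3,3]; return o+r*((z-o[2])/r[:,2])[:,None]
def proj(d,X):
    X=np.atleast_2d(X); P=d["pose"];c=(X-P[:3,3])@P[:3,:3]; K=d["intrinsics"]
    return np.c_[K[0,0]*c[:,0]/c[:,2]+K[0,2],K[1,1]*c[:,1]/c[:,2]+K[1,2]]
E
python3 - <<'E'
from h import *
d=load("top0");im=cv2.cvtColor(d["color"],cv2.COLOR_RGB2BGR)
c=im[180:330,200:420]; cv2.imwrite("pics/c1.png",cv2.resize(c,None,fx=3.6,fy=3.6,interpolation=cv2.INTER_CUBIC)[:600])
d2=load("side0");i2=cv2.cvtColor(d2["color"],cv2.COLOR_RGB2BGR)
c=i2[120:260,220:390]; cv2.imwrite("pics/c2.png",cv2.resize(c,None,fx=4,fy=4,interpolation=cv2.INTER_CUBIC))
hsv=cv2.cvtColor(im,cv2.COLOR_BGR2HSV)
for p in [(280,211),(310,214),(273,240),(320,265),(255,230),(300,235),(237,210),(237,235)]: print(p,hsv[p[1],p[0]])
E
```

```text
(280, 211) [ 20 149 192]
(310, 214) [ 20 146 190]
(273, 240) [ 21 146 194]
(320, 265) [ 21 139 202]
(255, 230) [ 15 132 135]
(300, 235) [ 16 111 152]
(237, 210) [ 19 138 179]
(237, 235) [ 17 146 138]
```

View pics/c1.png

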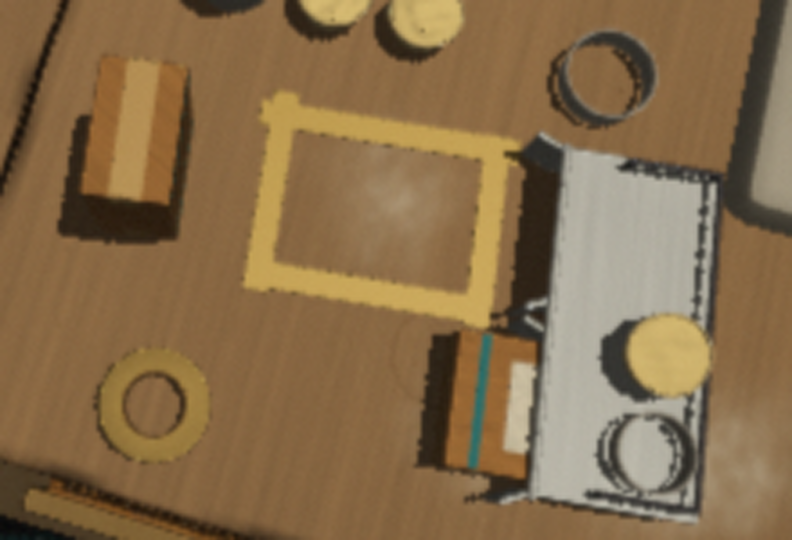

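View pics/c2.png

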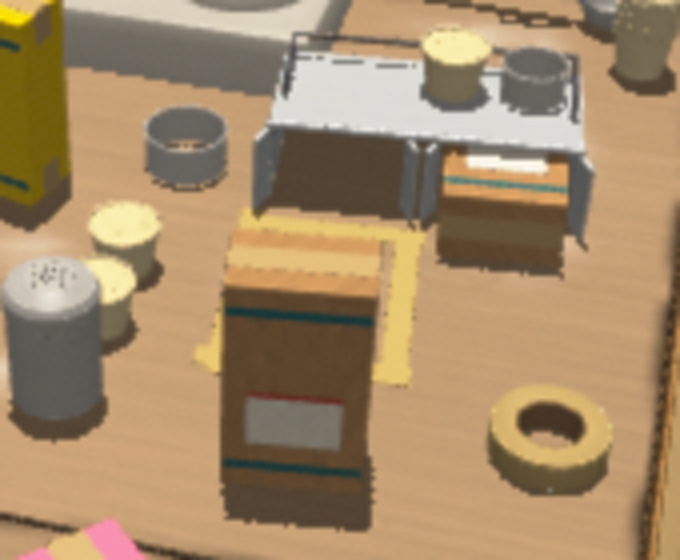

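The crop confirms it: carton top face at crop corners (102,58),(190,68),(170,205),(83,195), teal bands and white label on the back face. Next, numbers.

```bash
cat >> h.py <<'E'
def tape_frame(d):
    im=cv2.cvtColor(d["color"],cv2.COLOR_RGB2BGR);hsv=cv2.cvtColor(im,cv2.COLOR_BGR2HSV)
    m=cv2.inRange(hsv,(18,125,165),(25,255,255)); return m
E
python3 - <<'E'
from h import *
d=load("top0");m=tape_frame(d)
m2=m.copy();m2[:, :262]=0;m2[:,349:]=0;m2[:203]=0;m2[275:]=0
cs,h=cv2.findContours(m2,cv2.RETR_CCOMP,cv2.CHAIN_APPROX_NONE)
for c,hh in zip(cs,h[0]):
    if cv2.contourArea(c)<300: continue
    W=ray(d,c[:,0,:])[:,:2]; r=cv2.minAreaRect((W*1000).astype(np.float32))
    print("hole" if hh[3]>=0 else "outer",r,cv2.boxPoints(r)/1000)
# carton top corners
p=np.array([(102,58),(190,68),(170,205),(83,195)])/3.6+[200,180]
W=ray(d,p,0.17); print(W, np.linalg.norm(np.diff(W,axis=0),axis=1))
print("center",W.mean(0))
# riser top front edge z=.072 (560,145)->(528,495), 
q=np.array([(563,147),(527,495)])/3.6+[200,180]; print(ray(d,q,.072))
# objects (foot approx from top rim centres)
for n,uv,z in [("cupA",(291.5,178),.042),("cupB",(318,184),.042),("ring",(368,201),.036),("shaker",(265,161),.106),("roll",(242,292),.02)]: print(n,ray(d,uv,z))
E
```

```text
outer ((524.2815551757812, -139.39810180664062), (156.5632781982422, 202.11448669433594), 4.499084949493408) [[ 0.4383 -0.0448]
 [ 0.4542 -0.2463]
 [ 0.6102 -0.234 ]
 [ 0.5944 -0.0325]]
hole ((525.2128295898438, -143.13095092773438), (112.84424591064453, 156.78082275390625), 7.023595333099365) [[ 0.4596 -0.0722]
 [ 0.4788 -0.2278]
 [ 0.5908 -0.214 ]
 [ 0.5716 -0.0584]]
[[ 0.5397  0.0719  0.17  ]
 [ 0.5499  0.0128  0.17  ]
 [ 0.457  -0.0016  0.17  ]
 [ 0.4471  0.0552  0.17  ]] [0.06   0.094  0.0577]
center [0.4984 0.0346 0.17  ]
[[ 0.5948 -0.2581  0.072 ]
 [ 0.3493 -0.2882  0.072 ]]
cupA [[ 0.6708 -0.0614  0.042 ]]
cupB [[ 0.6749 -0.1372  0.042 ]]
ring [[ 0.6686 -0.2831  0.036 ]]
shaker [[0.6754 0.0182 0.106 ]]
roll [[ 0.3351 -0.0192  0.02  ]]
```

```bash
cat >> h.py <<'E'
from scipy.spatial.transform import Rotation as Ro
TH=np.arctan2(-0.9925,0.122)
O=np.array([0.5405,-0.2672]); X=np.array([np.cos(TH),np.sin(TH)]); Y=np.array([-X[1],X[0]])
def w2r(p): p=np.atleast_2d(p)[:,:2]-O; return np.c_[p@X,p@Y]
def r2w(x,y): return O+x*X+y*Y
def curR(s): return Ro.from_quat(np.r_[s["orientation"][1:],s["orientation"][0]])
def target(tip,tilt,yaw=0.):
    """tip [riser x,y, world z] of fingertip centre; tilt deg; yaw deg rel. riser"""
    a=TH+np.radians(yaw); f=np.array([np.cos(a),np.sin(a),0]); t=np.radians(tilt)
    y=f*np.sin(t)-np.array([0,0,np.cos(t)]); jx=np.array([-np.sin(a),np.cos(a),0])*SX
    R=np.c_[jx,y,np.cross(jx,y)]
    p=np.r_[r2w(*tip[:2]),tip[2]]-0.025*y
    return p,Ro.from_matrix(R)
SX=1
def rel(p,R,s):
    R0=curR(s); return np.r_[(R0.inv()*R).as_rotvec()/(2*np.pi), R0.inv().apply(p-s["tcp_pos"])/0.15]
def tipof(s):
    R=curR(s).as_matrix(); t=s["tcp_pos"]+0.025*R[:,1]; return np.r_[w2r(t)[0],t[2]]
E
python3 - <<'E'
from h import *
from station import *
s=sense(); R=curR(s).as_matrix(); print(R)
d=load("wrist0"); print("cam in tool",R.T@(d["pose"][:3,3]-s["tcp_pos"]))
t=load("top0"); 
for n,uv,z in [("pink",(128,166),.17),("pinkr",(148,178),.17)]: print(n,w2r(ray(t,uv,z)))
for n,p in [("cupA",(.6708,-.0614)),("cupB",(.6749,-.1372)),("ring",(.6686,-.2831)),("shaker",(.6754,.0182)),("carton",(.4984,.0346)),("roll",(.335,-.019))]: print(n,w2r(p))
E
```

```text
[[ 0.3503 -0.0004  0.9367]
 [-0.9367  0.0014  0.3503]
 [-0.0014 -1.      0.0002]]
cam in tool [-0.0007 -0.1377  0.0691]
pink [[-0.5975  0.0756]]
pinkr [[-0.5408  0.0533]]
cupA [[-0.1884  0.1544]]
cupB [[-0.1126  0.1493]]
ring [[0.0314 0.1252]]
shaker [[-0.2668  0.1687]]
carton [[-0.3047 -0.005 ]]
roll [[-0.2714 -0.1737]]
```

```bash
python3 - <<'E'
from h import *
from station import *
t=load("top0"); im=cv2.cvtColor(t["color"],cv2.COLOR_RGB2BGR)
cv2.imwrite("pics/c3.png",cv2.resize(im[140:220,90:190],None,fx=6,fy=6,interpolation=cv2.INTER_CUBIC))
s=sense()
for lab,p,R in [("way",*target((-0.15,-0.02,0.30),0)),("above",*target((-0.40,-0.005,0.26),0)),("tilt",*target((-0.40,-0.005,0.26),30))]: print(lab,p,rel(p,R,s))
E
```

```text
way [ 0.5023 -0.1208  0.325 ] [-0.0002 -0.2125 -0.0002 -2.0704 -0.5166  2.8547]
above [0.4867 0.1292 0.285 ] [-0.0002 -0.2125 -0.0002 -3.6673 -0.2476  3.3408]
tilt [0.4852 0.1416 0.2817] [-0.0706 -0.2073 -0.0557 -3.7483 -0.2251  3.3603]
```

View pics/c3.png

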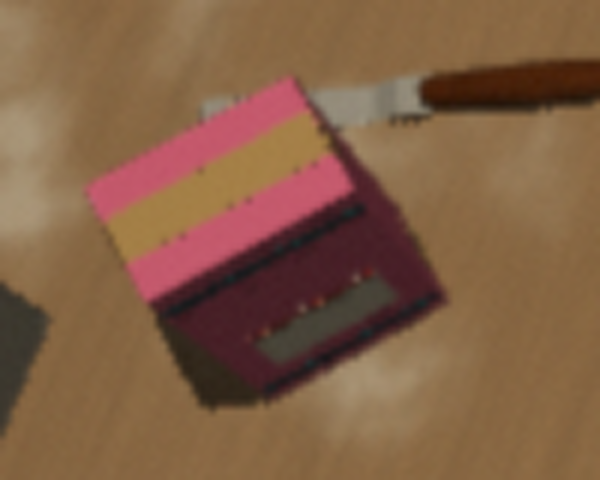

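```bash
python3 -m creep '[[0,-0.02,0,-0.1,-0.15,0.2,0.43],[0,-0.04,0,-0.3,-0.3,0.4,0.43],[0,-0.06,0,-0.5,-0.4,0.6,0.43],[0,-0.08,0,-0.6,-0.5,0.8,0.43],[0,-0.1,0,-0.7,-0.5,1,0.43],[0,-0.11,0,-0.7,-0.5,1,0.43],[0,-0.11,0,-0.7,-0.5,1,0.43]]' 10; cat > nx.py <<'E'
import sys
from h import *
from station import *
s=sense(); a=list(map(float,sys.argv[1:]))
print("tip",tipof(s),"w",s["gripper_width"],"F",s["force"],"t",s["clock"],"q",s["joint_pos"])
if a: p,R=target(a[:3],*a[3:]); print("rel",rel(p,R,s))
E
python3 nx.py -0.15 -0.02 0.30 0
```

```text
clock: 0.85
tcp_pos: [0.3144, -0.4102, 0.3227]
orientation: [-0.683, 0.683, -0.182, 0.182]
force: [-0.5, -1.7, 0.0]
gripper_width: 0.0501
tip [ 0.1144 -0.2419  0.2977] w 0.05008234811930469 F [-0.5124 -1.6764  0.0386] t 0.85 q [-1.0506  0.1748  1.579  -0.0001  1.3878 -0.5311]
rel [ 0.     -0.1022 -0.      0.1298 -0.0154  2.2974]
```

```bash
python3 -m creep '[[0,-0.02,0,0,0,0.3,0.43],[0,-0.04,0,0,0,0.6,0.43],[0,-0.06,0,0.05,0,0.9,0.43],[0,-0.08,0,0.05,0,1,0.43],[0,-0.1,0,0.05,0,1,0.43],[0,-0.102,0,0.05,0,1,0.43]]'; python3 nx.py -0.15 -0.02 0.30 0;  python3 nx.py -0.41 -0.005 0.24 30
```

```text
clock: 1.45
tcp_pos: [0.3951, -0.2848, 0.3224]
orientation: [0.706, -0.706, -0.042, 0.042]
force: [0.4, -1.0, 0.2]
gripper_width: 0.0499
tip [-0.0003 -0.1465  0.2974] w 0.049901502192521936 F [ 0.4422 -0.998   0.1703] t 1.45 q [-0.7663  0.1289  1.6362 -0.0002  1.3771 -0.8857]
rel [-0.     -0.0005 -0.0001  0.8402 -0.0177  1.0004]
tip [-0.0003 -0.1465  0.2974] w 0.049901502192521936 F [ 0.4422 -0.998   0.1703] t 1.45 q [-0.7663  0.1289  1.6362 -0.0002  1.3771 -0.8857]
rel [-0.0834 -0.0004 -0.0002  0.9352  0.4051  2.8172]
```

```bash
python3 -m creep '[[0,0,0,0.3,0,0.3,0.43],[0,0,0,0.6,0,0.6,0.43],[0,0,0,0.9,0,0.9,0.43],[0,0,0,0.935,0,1,0.43],[0,0,0,0.935,0,1,0.43]]' && python3 -m creep '[[0,0,0,0,0,0.3,0.43],[0,0,0,0,0,0.6,0.43],[0,0,0,0,0,0.9,0.43],[0,0,0,0,0,1,0.43],[0,0,0,0,0,1,0.43]]';  python3 nx.py -0.41 -0.005 0.24 30
```

```text
clock: 1.95
tcp_pos: [0.5187, -0.116, 0.3223]
orientation: [0.707, -0.705, -0.042, 0.041]
force: [-0.2, 0.4, 0.3]
gripper_width: 0.0502
clock: 2.45
tcp_pos: [0.4984, 0.03, 0.3226]
orientation: [-0.706, 0.706, 0.042, -0.042]
force: [0.1, -0.2, -0.5]
gripper_width: 0.0498
tip [-0.3001 -0.0055  0.2976] w 0.04981874935241897 F [ 0.0751 -0.1957 -0.5424] t 2.45 q [-0.0781  0.1478  1.6128 -0.0003  1.3813 -0.1965]
rel [-0.0833 -0.0006 -0.0002  0.0006  0.4062  0.8159]
```

```bash
python3 -m creep '[[-0.02,0,0,0,0,0.2,0.43],[-0.04,0,0,0,0.1,0.4,0.43],[-0.06,0,0,0,0.2,0.6,0.43],[-0.083,0,0,0,0.3,0.8,0.43],[-0.083,0,0,0,0.4,0.8,0.43],[-0.083,0,0,0,0.4,0.8,0.43]]'; python3 nx.py -0.365 -0.005 0.12 30 2; python3 - <<'E'
from h import *
d=snap("wrist","1"); snap("side","1")
E
```

```text
clock: 3.05
tcp_pos: [0.4839, 0.1488, 0.26]
orientation: [-0.499, 0.864, 0.051, -0.032]
force: [-0.1, -0.5, -0.3]
gripper_width: 0.0499
tip [-0.4073 -0.0056  0.2384] w 0.04986852313500066 F [-0.1403 -0.4632 -0.2529] t 3.05 q [ 0.4903  0.3462  1.6258 -0.4905  1.4016  0.5095]
rel [-0.0001 -0.0046 -0.0036  0.0045  0.8247  0.1499]
```

View pics/side1.png

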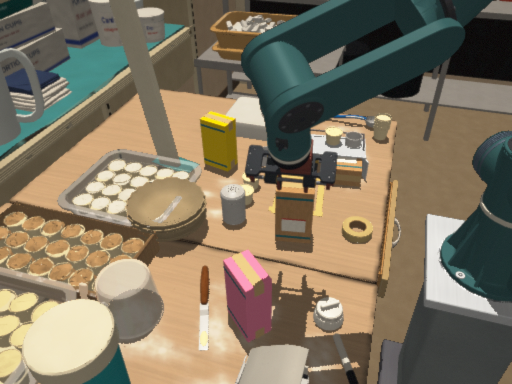

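View pics/wrist1.png

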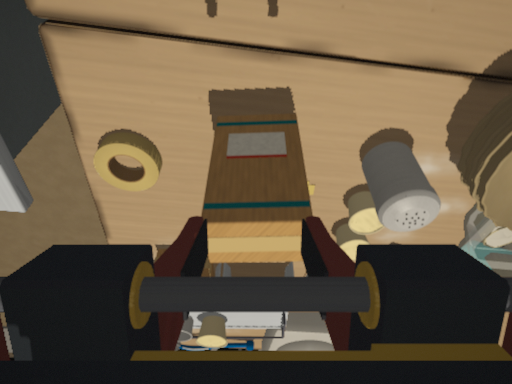

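Wrist view shows the carton's label face, bottom corners around (217,121) and (297,120), fingers at (200,225)/(312,225), shaker to the right (far side). Measuring the back bottom edge from it.

```bash
python3 - <<'E'
from h import *
d=load("wrist1"); im=cv2.cvtColor(d["color"],cv2.COLOR_RGB2BGR)
cv2.imwrite("pics/c4.png",cv2.resize(im[80:220,190:330],None,fx=4,fy=4,interpolation=cv2.INTER_CUBIC))
print(w2r(ray(d,[(217,122),(297,121)],0.006)))
E
```

```text
[[-0.3307 -0.0502]
 [-0.3324  0.0469]]
```

View pics/c4.png

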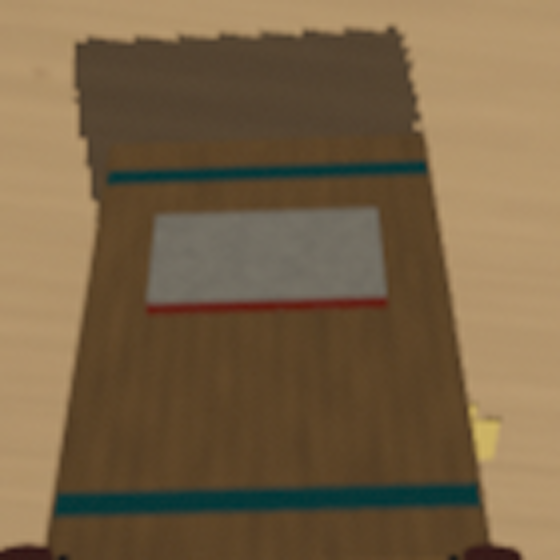

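```bash
python3 - <<'E'
from h import *
d=load("wrist1")
p=w2r(ray(d,[(217.,115.8),(297,113)],0.0)); print(p, p.mean(0), np.degrees(np.arctan2(*(p[1]-p[0]))), np.linalg.norm(p[1]-p[0]))
E
python3 nx.py -0.36 -0.006 0.12 30 2;python3 nx.py -0.363 -0.005 0.02 30 2
```

```text
[[-0.3356 -0.0503]
 [-0.3398  0.0468]] [-0.3377 -0.0018] -2.459935573918543 0.09715476347646856
tip [-0.4052 -0.0044  0.2412] w 0.049811961818316305 F [-0.0894 -1.0098 -0.502 ] t 3.15 q [ 0.4857  0.342   1.6238 -0.4907  1.4029  0.509 ]
rel [-0.0003 -0.0056 -0.0033 -0.0119  0.8509  0.1413]
tip [-0.4052 -0.0044  0.2412] w 0.049811961818316305 F [-0.0894 -1.0098 -0.502 ] t 3.15 q [ 0.4857  0.342   1.6238 -0.4907  1.4029  0.509 ]
rel [-0.0003 -0.0056 -0.0033 -0.005   1.4189  0.491 ]
```

```bash
python3 -m creep '[[0,0,0,0,0.3,0.15,0.43],[0,0,0,0,0.6,0.2,0.43],[0,0,0,0,0.8,0.25,0.43],[0,0,0,0.005,0.95,0.3,0.43],[0,0,0,0.005,0.95,0.3,0.43]]'; python3 nx.py -0.363 -0.003 0.02 30 0
```

```text
clock: 3.65
tcp_pos: [0.4888, 0.1133, 0.1158]
orientation: [-0.5, 0.864, 0.048, -0.029]
force: [-0.1, 0.6, 0.0]
gripper_width: 0.0498
tip [-0.3715 -0.0051  0.0942] w 0.04977365885278686 F [-0.0846  0.5802  0.0091] t 3.65 q [ 0.4279  0.5146  1.7902 -0.5638  1.088   0.6451]
rel [-0.0003 -0.0011 -0.0011  0.0146  0.4566  0.198 ]
```

```bash
python3 -m creep '[[0,0,0,0,0.15,0.06,0.43],[0,0,0,0.01,0.3,0.13,0.43],[0,-0.001,-0.001,0.015,0.4,0.18,0.43],[0,-0.001,-0.001,0.015,0.456,0.198,0.43],[0,-0.001,-0.001,0.015,0.456,0.198,0.43]]'; python3 nx.py -0.279 -0.003 0.02 30 0; python3 - <<'E'
from h import *
d=snap("wrist","2")
E
```

```text
clock: 4.15
tcp_pos: [0.4931, 0.1081, 0.0434]
orientation: [-0.5, 0.864, 0.055, -0.03]
force: [-0.5, 1.0, 0.4]
gripper_width: 0.05
tip [-0.3658 -0.0011  0.0217] w 0.04998524127242608 F [-0.4793  0.9595  0.4339] t 4.15 q [ 0.4179  0.6299  1.833  -0.6308  0.9443  0.7393]
rel [-0.0003  0.0001  0.0007 -0.0134  0.2982 -0.4955]
```

View pics/wrist2.png

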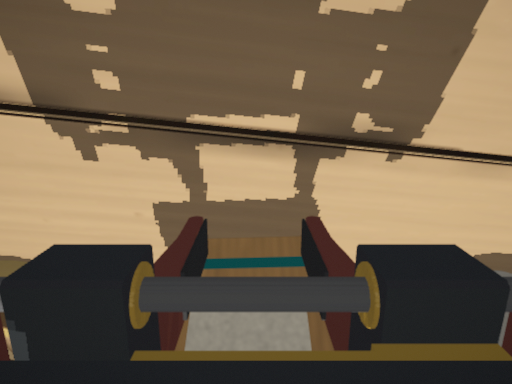

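Carton's label face sits right ahead of the fingertips, teal band at (253,263). Push low, slowly.

```bash
python3 -m creep '[[0,0,0,-0.002,0.03,-0.05,0.43],[0,0,0,-0.004,0.06,-0.1,0.43],[0,0,0,-0.005,0.085,-0.14,0.43],[0,0,0,-0.006,0.108,-0.18,0.43],[0,0,0,-0.007,0.132,-0.22,0.43],[0,0,0,-0.008,0.156,-0.26,0.43],[0,0,0,-0.009,0.18,-0.3,0.43],[0,0,0,-0.009,0.18,-0.3,0.43]]'; python3 nx.py -0.279 -0.003 0.02 30 0; python3 - <<'E'
from h import *
snap("top","3"); snap("side","3")
E
```

```text
clock: 5.0
tcp_pos: [0.4973, 0.056, 0.0415]
orientation: [-0.5, 0.864, 0.055, -0.031]
force: [-0.2, -0.2, -0.2]
gripper_width: 0.05
tip [-0.3136 -0.0034  0.0199] w 0.04996723539979866 F [-0.1626 -0.1631 -0.1565] t 5.0 q [ 0.3243  0.6172  1.882  -0.6867  0.8812  0.7077]
rel [-0.0003  0.0005  0.0006  0.002   0.1143 -0.2   ]
```

View pics/top3.png

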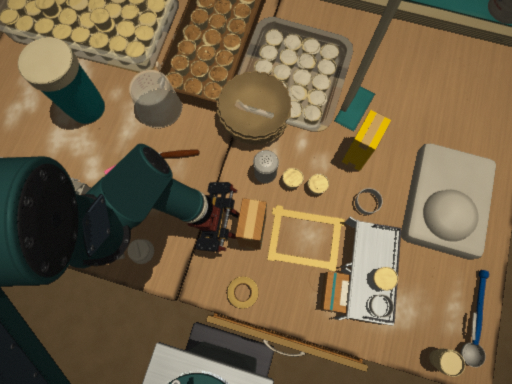

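View pics/side3.png

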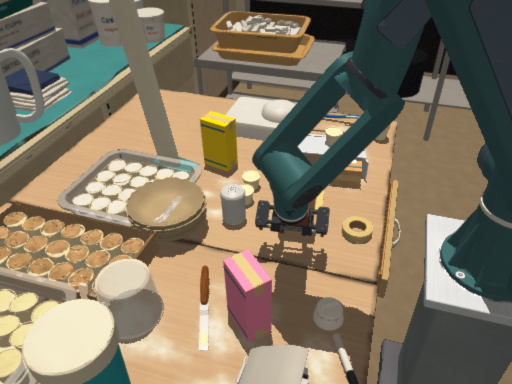

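```bash
cat >> h.py <<'E'
def crop(n,x0,y0,x1,y1,f,out):
    d=load(n); im=cv2.cvtColor(d["color"],cv2.COLOR_RGB2BGR)
    cv2.imwrite(f"pics/{out}.png",cv2.resize(im[y0:y1,x0:x1],None,fx=f,fy=f,interpolation=cv2.INTER_CUBIC))
E
python3 -c "
from h import *
crop('top3',225,185,305,260,8,'c5')"
```

```text
(no output)
```

View pics/c5.png

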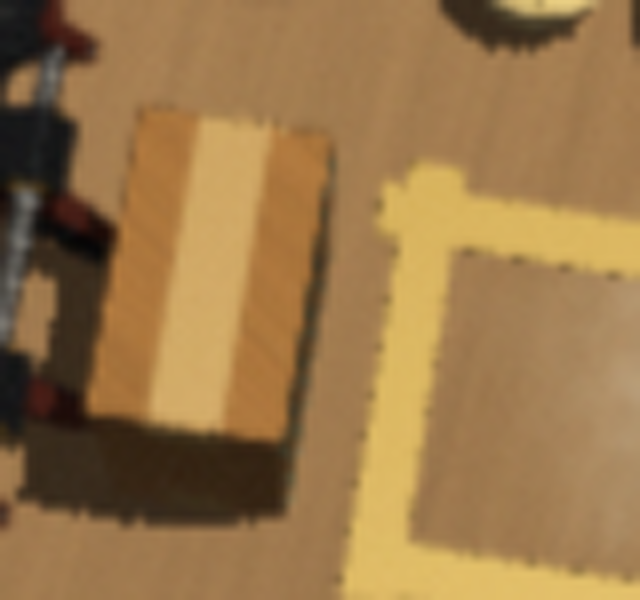

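```bash
cat >> h.py <<'E'
def topface(n,pts,f,off,z=.17):
    p=w2r(ray(load(n),np.array(pts)/f+np.array(off),z)); a,b,c,e=p  # backleft, frontleft, frontright, backright
    print(p.tolist()); yl=(a-e)+(b-c); xl=(b-a)+(c-e)
    print("centre",p.mean(0),"yaw",np.degrees(np.arctan2(xl[1],xl[0])),np.degrees(np.arctan2(-yl[0],yl[1])),"front mid",(b+c)/2)
E
python3 -c "
from h import *
topface('top3',[(138,108),(330,130),(285,438),(90,415)],8,(225,185))
topface('top0',[(102,58),(190,68),(170,205),(83,195)],3.6,(200,180))"
```

```text
[[-0.30219340644811443, 0.040230370874039086], [-0.24351663408341603, 0.04306714412998896], [-0.24139404961864194, -0.05177782987893311], [-0.29939896316575043, -0.05456239499279223]]
centre [-0.2716 -0.0058] yaw 2.7581888844291935 1.4852625316359127 front mid [-0.2425 -0.0044]
[[-0.33669519292519057, 0.040549680273619305], [-0.27677988719950863, 0.043500418662091894], [-0.2737722157277851, -0.05043817126222707], [-0.3314176952581552, -0.05337217646423646]]
centre [-0.3047 -0.0049] yaw 2.865664566886103 2.5252671079763727 front mid [-0.2753 -0.0035]
```

```bash
python3 -m creep '[[0,0,0,0,0.02,-0.035,0.43],[0,0,0,0,0.04,-0.07,0.43],[0,0,0,0,0.06,-0.105,0.43],[0,0,0,0,0.08,-0.14,0.43],[0,0,0,0,0.095,-0.165,0.43],[0,0,0,0,0.11,-0.19,0.43],[0,0,0,0,0.11,-0.19,0.43],[0,0,0,0,0.11,-0.19,0.43]]'; python3 nx.py; python3 -c "
from h import *
snap('top','4');crop('top4',225,185,305,260,8,'c6')"
```

```text
clock: 5.9
tcp_pos: [0.5018, 0.0242, 0.0416]
orientation: [-0.5, 0.864, 0.056, -0.031]
force: [0.1, -0.3, -0.0]
gripper_width: 0.0501
tip [-0.2814 -0.0028  0.0199] w 0.05013426312279415 F [ 0.1078 -0.2754 -0.033 ] t 5.9 q [ 0.263   0.6102  1.9034 -0.7207  0.8457  0.6836]
```

View pics/c6.png

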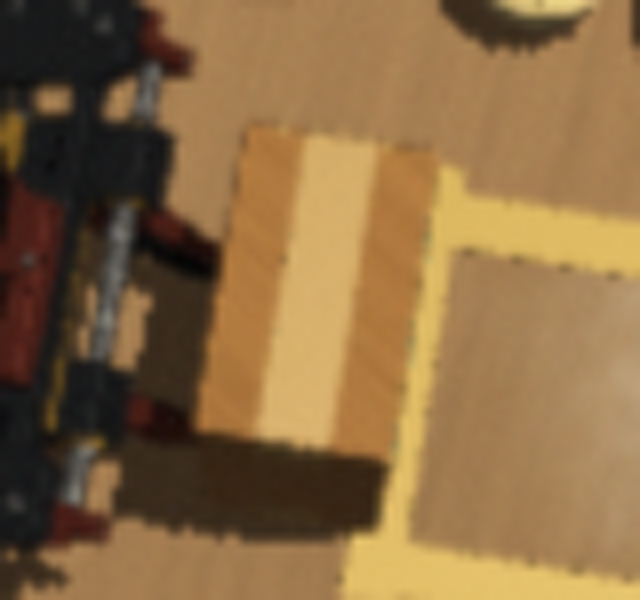

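```bash
python3 -c "
from h import *
topface('top4',[(245,126),(437,150),(387,458),(198,432)],8,(225,185))
d=load('top4');print(w2r(ray(d,np.array([(380,530),(410,540),(348,590)])/8+[225,185],0)))"
python3 nx.py -0.31 -0.004 0.06 30
```

```text
[[-0.26916132844323803, 0.04003797371638809], [-0.2105411173160383, 0.04225339612761121], [-0.21076970366736206, -0.052653153229425306], [-0.2670264554130105, -0.05426527286636782]]
centre [-0.2394 -0.0062] yaw 1.9083104437321894 0.5772348380712876 front mid [-0.2107 -0.0052]
[[-0.2084 -0.0515]
 [-0.1976 -0.0532]
 [-0.216  -0.0737]]
tip [-0.2816 -0.0027  0.0199] w 0.05000996372946724 F [ 0.203  -0.58    0.6181] t 5.95 q [ 0.2632  0.6102  1.9034 -0.7207  0.8457  0.6837]
rel [-0.0003  0.0005  0.0007 -0.006  -0.3264  0.0313]
```

Stands with its leading edge at riser x ≈ -0.21, yaw about 1–2°, y centred within 6 mm: stage 1 good. Back off, rise, push high.

```bash
python3 -m creep '[[0,0,0,0,-0.04,0.06,0.43],[0,0,0,0,-0.11,0.19,0.43],[0,0,0,0,-0.11,0.19,0.43],[0,0,0,0,-0.3,0.1,0.43],[0,0,0,0,-0.6,-0.1,0.43],[0,0,0,0,-0.8,-0.2,0.43],[0,0,0,0,-0.8,-0.2,0.43]]'; python3 nx.py -0.30 -0.005 0.14 30;python3 nx.py -0.215 -0.005 0.14 30
```

```text
clock: 6.65
tcp_pos: [0.5, 0.0588, 0.1651]
orientation: [-0.501, 0.863, 0.058, -0.028]
force: [0.9, 0.6, -0.1]
gripper_width: 0.0499
tip [-0.316  -0.0001  0.1434] w 0.04986647254996508 F [ 0.8778  0.6172 -0.1083] t 6.65 q [ 0.3281  0.4152  1.8046 -0.5812  1.1006  0.5186]
rel [-0.0005  0.      0.002  -0.0315  0.0726 -0.081 ]
tip [-0.316  -0.0001  0.1434] w 0.04986647254996508 F [ 0.8778  0.6172 -0.1083] t 6.65 q [ 0.3281  0.4152  1.8046 -0.5812  1.1006  0.5186]
rel [-0.0005  0.      0.002  -0.035   0.3544 -0.5726]
```

```bash
python3 -m creep '[[0,0,0,-0.03,0.06,-0.06,0.43],[0,0,0.001,-0.033,0.09,-0.12,0.43],[0,0,0.001,-0.033,0.12,-0.18,0.43],[0,0,0.001,-0.033,0.15,-0.23,0.43],[0,0,0.001,-0.033,0.18,-0.28,0.43],[0,0,0.001,-0.033,0.21,-0.33,0.43],[0,0,0.001,-0.033,0.24,-0.38,0.43],[0,0,0.001,-0.033,0.26,-0.41,0.43]]'; python3 nx.py; python3 -c "
from h import *
snap('top','5');crop('top5',205,165,405,315,4,'c7')"
```

```text
clock: 7.45
tcp_pos: [0.5016, -0.0159, 0.1572]
orientation: [-0.5, 0.864, 0.053, -0.032]
force: [0.3, 0.0, -0.2]
gripper_width: 0.0501
tip [-0.2417 -0.008   0.1356] w 0.05013873275349425 F [ 0.2802  0.0058 -0.2325] t 7.45 q [ 0.1857  0.4021  1.8591 -0.6244  1.0166  0.4337]
```

View pics/c7.png

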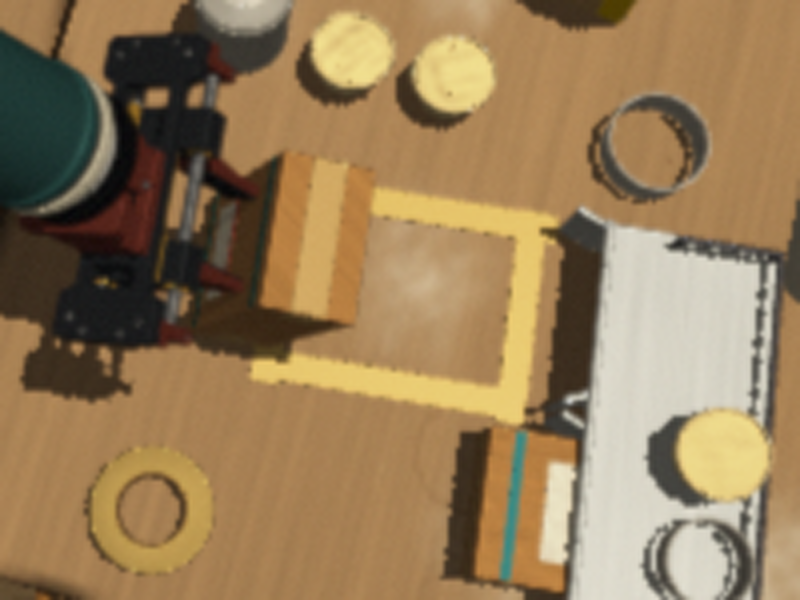

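Carton leans about 15° over the strip (top face 270–370, 155–330 in the crop), nicely square. Continue the last bit.

```bash
python3 -m creep '[[0,0,0,0,0.03,-0.05,0.43],[0,0,0,0,0.06,-0.1,0.43],[0,0,0,0,0.09,-0.15,0.43],[0,0,0,0,0.09,-0.15,0.43],[0,0,0,0,0.09,-0.15,0.43],[0,0,0,0,0.09,-0.15,0.43]]'; python3 nx.py; python3 -c "
from h import *
snap('top','6');crop('top6',205,165,405,315,4,'c8')"
```

```text
clock: 8.1
tcp_pos: [0.5048, -0.0409, 0.1568]
orientation: [-0.5, 0.864, 0.053, -0.032]
force: [-0.5, -0.4, 0.1]
gripper_width: 0.0503
tip [-0.2165 -0.0078  0.1351] w 0.05027437131136189 F [-0.471  -0.4107  0.0596] t 8.1 q [ 0.1352  0.3978  1.8689 -0.6386  0.9886  0.3999]
```

View pics/c8.png

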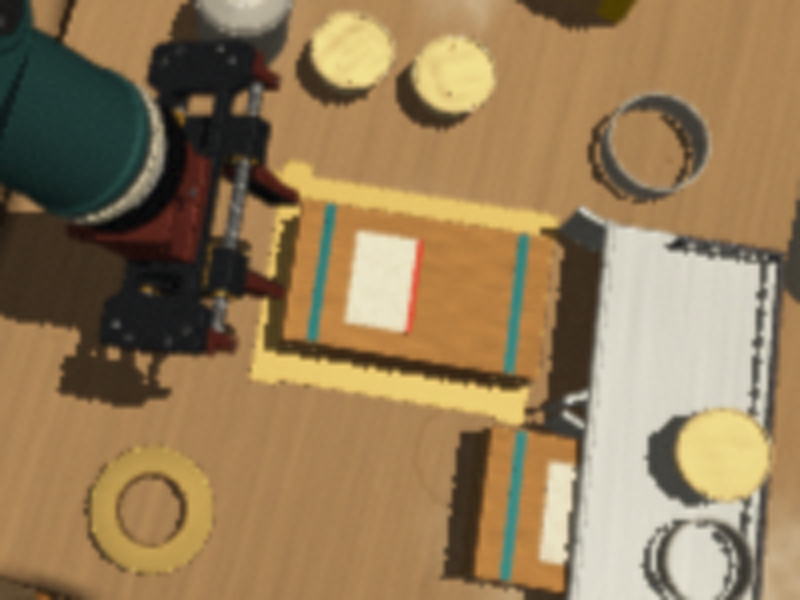

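It lies inside the outline, top end to the riser. Measure and retreat.

```bash
python3 -c "
from h import *
topface('top6',[(302,197),(560,240),(538,387),(284,340)],4,(205,165),.06)"
python3 -m creep '[[0,0,0,0,-0.05,0.1,0.43],[0,0,0,0,-0.15,0.3,0.43],[0,0,0,0,-0.2,0.4,0.43],[0,0,0,0,-0.2,0.4,0.43]]'; python3 nx.py -0.26 0.0 0.025 30 0;python3 nx.py -0.26 0.0 0.025 15 0
```

```text
[[-0.20319422415730315, 0.04215205660066234], [-0.028761932283756505, 0.04159501799363724], [-0.03243686199705626, -0.057512147721945545], [-0.20022676291527622, -0.05466179228895023]]
centre [-0.1162 -0.0071] yaw -0.5704564191172353 -0.20689348431531696 front mid [-0.0306 -0.008 ]
clock: 8.55
tcp_pos: [0.4967, 0.0275, 0.1527]
orientation: [-0.5, 0.864, 0.054, -0.033]
force: [0.5, -0.3, -0.4]
gripper_width: 0.0499
tip [-0.2854 -0.0075  0.131 ] w 0.04992056000214151 F [ 0.4892 -0.283  -0.4108] t 8.55 q [ 0.2709  0.4202  1.8409 -0.6023  1.0524  0.4935]
rel [-0.0004  0.0009 -0.      0.0515  0.6973  0.2052]
tip [-0.2854 -0.0075  0.131 ] w 0.04992056000214151 F [ 0.4892 -0.283  -0.4108] t 8.55 q [ 0.2709  0.4202  1.8409 -0.6023  1.0524  0.4935]
rel [ 0.0412  0.0009 -0.0001  0.0512  0.7029  0.1621]
```

```bash
python3 nx.py -0.25 -0.006 0.025 30 0; python3 -c "
from h import *
snap('top','7');crop('top7',205,165,405,315,4,'c9')"
```

```text
tip [-0.2854 -0.0075  0.131 ] w 0.04992056000214151 F [ 0.4892 -0.283  -0.4108] t 8.55 q [ 0.2709  0.4202  1.8409 -0.6023  1.0524  0.4935]
rel [-0.0004  0.0009 -0.      0.0112  0.7305  0.1476]
```

View pics/c9.png

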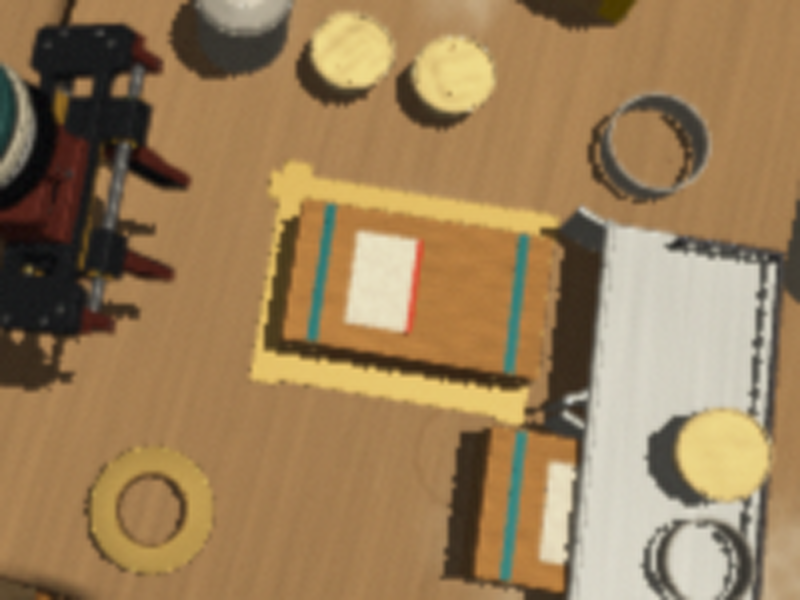

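The carton is at rest in the outline, foot edge at crop x≈300/284. Go low behind the foot.

```bash
python3 -m creep '[[0,0,0,0,0.2,0.12,0.43],[0,0,0,0.005,0.4,0.15,0.43],[0,0.001,0,0.01,0.6,0.15,0.43],[0,0.001,0,0.01,0.73,0.148,0.43],[0,0.001,0,0.01,0.73,0.148,0.43]]'; python3 nx.py -0.185 0.0 0.025 30 0
```

```text
clock: 9.1
tcp_pos: [0.5004, -0.0114, 0.0452]
orientation: [-0.5, 0.864, 0.05, -0.031]
force: [-0.1, -0.8, 0.8]
gripper_width: 0.0498
tip [-0.2463 -0.0087  0.0235] w 0.04976107275335491 F [-0.0971 -0.8189  0.7601] t 9.1 q [ 0.195   0.5964  1.925  -0.7451  0.8222  0.6503]
rel [-0.0003 -0.0003 -0.001   0.0591  0.1948 -0.3589]
```

```bash
python3 -m creep '[[0,0,0,0,0.05,-0.087,0.43],[0,0,0,0,0.1,-0.173,0.43],[0,0,0,0.008,0.117,-0.202,0.43],[0,0,0,0.018,0.134,-0.231,0.43],[0,0,0,0.028,0.151,-0.26,0.43],[0,0,0,0.038,0.168,-0.29,0.43],[0,0,0,0.048,0.185,-0.32,0.43],[0,0,0,0.048,0.185,-0.32,0.43]]'; python3 nx.py -0.073 -0.001 0.025 30 0;  python3 -c "
from h import *
snap('top','8');crop('top8',205,165,405,315,4,'c10')"
```

```text
clock: 9.9
tcp_pos: [0.5162, -0.0641, 0.0468]
orientation: [-0.5, 0.864, 0.051, -0.03]
force: [0.0, -0.5, -0.5]
gripper_width: 0.0501
tip [-0.1921  0.0006  0.0252] w 0.0500906106276738 F [ 0.0386 -0.5072 -0.5398] t 9.9 q [ 0.0867  0.5924  1.9266 -0.7912  0.7758  0.5884]
rel [-0.0003 -0.0005 -0.0002 -0.0082  0.3965 -0.6874]
```

View pics/c10.png

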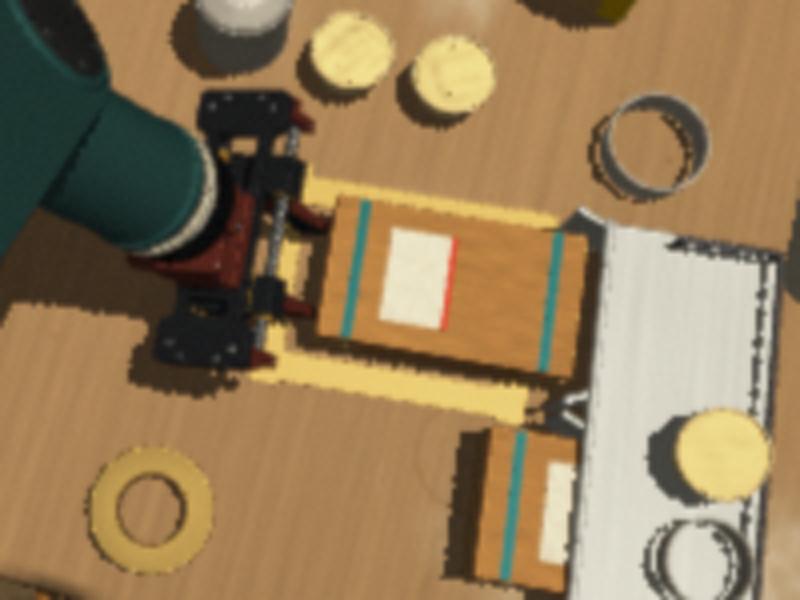

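```bash
python3 -c "
from h import *
topface('top8',[(338,194),(589,237),(570,378),(318,334)],4,(205,165),.06)"
python3 -m creep '[[0,0,0,0,0.03,-0.052,0.43],[0,0,0,0,0.06,-0.104,0.43],[0,0,0,0,0.09,-0.156,0.43],[0,0,0,0,0.12,-0.208,0.43],[0,0,0,0,0.15,-0.26,0.43],[0,0,0,0,0.18,-0.312,0.43],[0,0,0,0,0.2,-0.346,0.43],[0,0,0,0,0.2,-0.346,0.43]]'; python3 nx.py -0.071 -0.001 0.025 30 0;  python3 -c "
from h import *
snap('top','9');crop('top9',205,165,405,315,4,'c11')"
```

```text
[[-0.17960546808511804, 0.04820104500097043], [-0.009858870188363301, 0.046826137211527494], [-0.012501437871622577, -0.048290745690512484], [-0.17881616808836995, -0.04709254415405216]]
centre [-0.0952 -0.0001] yaw -0.4386860712509478 -0.5576429845674953 front mid [-0.0112 -0.0007]
clock: 10.75
tcp_pos: [0.5228, -0.1242, 0.0467]
orientation: [-0.5, 0.864, 0.051, -0.03]
force: [0.5, 0.8, -0.6]
gripper_width: 0.05
tip [-0.1317 -0.0001  0.025 ] w 0.050006952289789124 F [ 0.4901  0.8193 -0.6356] t 10.75 q [-0.0333  0.5907  1.9333 -0.8408  0.7224  0.5237]
rel [-0.0003 -0.0006 -0.0004 -0.0044  0.2015 -0.3503]
```

View pics/c11.png

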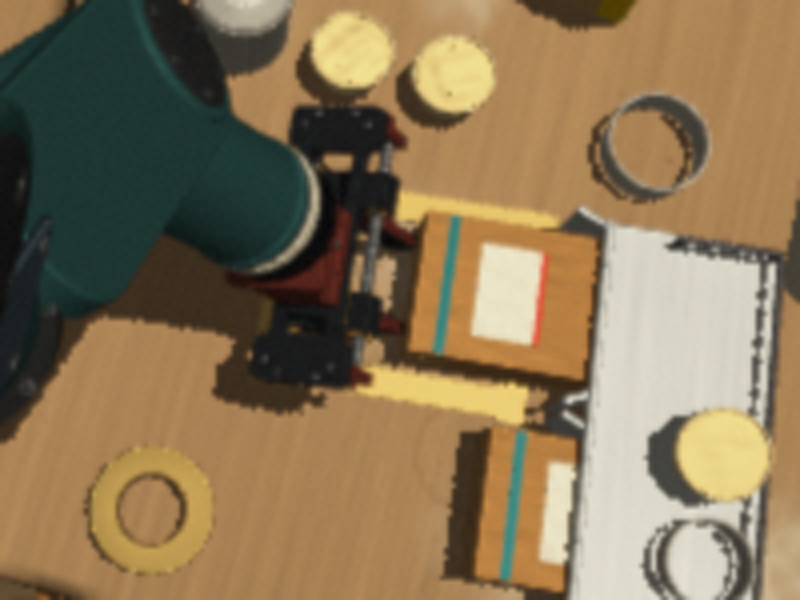

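```bash
python3 -m creep '[[0,0,0,0,0.03,-0.052,0.43],[0,0,0,0,0.06,-0.104,0.43],[0,0,0,0,0.09,-0.156,0.43],[0,0,0,0,0.12,-0.208,0.43],[0,0,0,0,0.145,-0.25,0.43],[0,0,0,0,0.165,-0.286,0.43],[0,0,0,0,0.183,-0.317,0.43],[0,0,0,0,0.183,-0.317,0.43]]'; python3 nx.py;  python3 -c "
from h import *
snap('top','10');crop('top10',205,165,405,315,4,'c12')"
```

```text
clock: 11.6
tcp_pos: [0.5294, -0.1784, 0.0466]
orientation: [-0.5, 0.864, 0.051, -0.03]
force: [-0.9, -0.6, 0.3]
gripper_width: 0.0503
tip [-0.077  -0.0002  0.0249] w 0.05025559307950836 F [-0.8621 -0.5955  0.2869] t 11.6 q [-0.14    0.5936  1.9248 -0.8747  0.6789  0.454 ]
```

View pics/c12.png

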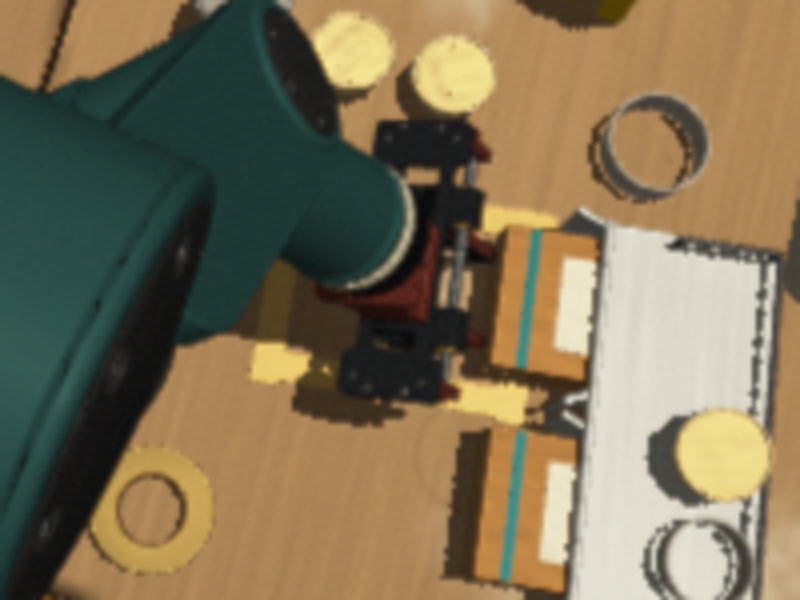

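Nearly home; push the last few mm in small steps, watching the force.

```bash
python3 -m creep '[[0,0,0,0,0.007,-0.012,0.43],[0,0,0,0,0.013,-0.023,0.43],[0,0,0,0,0.013,-0.023,0.43],[0,0,0,0,0.013,-0.023,0.43]]'; python3 -m creep '[[0,0,0,0,0.005,-0.009,0.43],[0,0,0,0,0.01,-0.017,0.43],[0,0,0,0,0.01,-0.017,0.43],[0,0,0,0,0.01,-0.017,0.43]]';  python3 nx.py
```

```text
clock: 12.05
tcp_pos: [0.5299, -0.1815, 0.0465]
orientation: [-0.5, 0.864, 0.052, -0.03]
force: [-0.3, 0.1, 0.1]
gripper_width: 0.0498
clock: 12.45
tcp_pos: [0.5303, -0.1846, 0.0465]
orientation: [-0.5, 0.864, 0.051, -0.03]
force: [0.2, 0.5, -0.3]
gripper_width: 0.0498
tip [-0.0708 -0.0001  0.0248] w 0.049786684444779815 F [ 0.161   0.5495 -0.2787] t 12.45 q [-0.1521  0.5942  1.923  -0.8776  0.6738  0.4448]
```

```bash
python3 -m creep '[[0,0,0,0,0.005,-0.009,0.43],[0,0,0,0,0.007,-0.012,0.43],[0,0,0,0,0.007,-0.012,0.43],[0,0,0,0,0.007,-0.012,0.43]]'; python3 -m creep '[[0,0,0,0,0.005,-0.009,0.43],[0,0,0,0,0.007,-0.012,0.43],[0,0,0,0,0.007,-0.012,0.43],[0,0,0,0,0.007,-0.012,0.43]]';  python3 nx.py; python3 -c "
from h import *
snap('top','11');crop('top11',280,205,380,315,5,'c13')"
```

```text
clock: 12.85
tcp_pos: [0.5304, -0.1856, 0.0463]
orientation: [-0.501, 0.864, 0.052, -0.03]
force: [-0.9, 6.2, 2.7]
gripper_width: 0.0499
clock: 13.25
tcp_pos: [0.5304, -0.1861, 0.0462]
orientation: [-0.501, 0.863, 0.052, -0.029]
force: [-3.2, 18.8, 10.5]
gripper_width: 0.05
tip [-0.0694 -0.0002  0.0245] w 0.04999973056549136 F [-3.2079 18.8311 10.537 ] t 13.25 q [-0.1572  0.5933  1.9237 -0.8757  0.6686  0.4388]
```

View pics/c13.png

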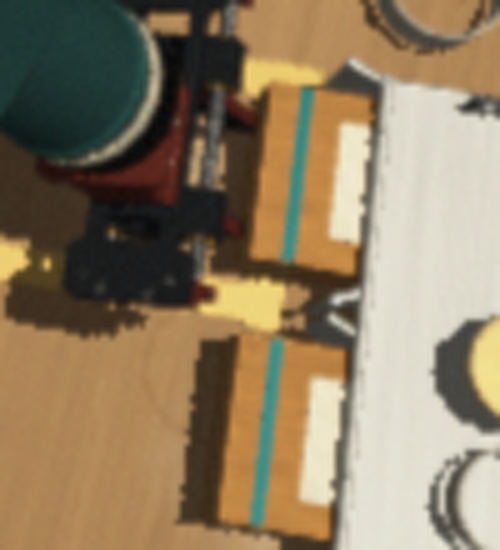

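The force rose to 19 N, so it is against the stop, and it sticks out as far as its neighbour (foot edges in line). Back off and raise.

```bash
python3 -m creep '[[0,0,0,0,-0.04,0.07,0.43],[0,0,0,0,-0.1,0.17,0.43],[0,0,0,0,-0.17,0.3,0.43],[0,0,0,0,-0.4,0.25,0.43],[0,0,0,0,-0.7,0.2,0.43],[0,0,0,0,-0.9,0.1,0.43],[0,0,0,0,-0.9,0.1,0.43]]'; python3 nx.py; python3 -c "
from h import *
snap('top','12');crop('top12',205,165,405,315,4,'c14');snap('side','12')"
```

```text
clock: 14.0
tcp_pos: [0.5241, -0.1084, 0.1605]
orientation: [-0.499, 0.864, 0.054, -0.027]
force: [-0.6, -0.4, -0.2]
gripper_width: 0.05
tip [-0.1471  0.0032  0.1388] w 0.05003357738591926 F [-0.5641 -0.4019 -0.1689] t 14.0 q [-0.0018  0.3956  1.8605 -0.6677  0.9266  0.3015]
```

View pics/c14.png

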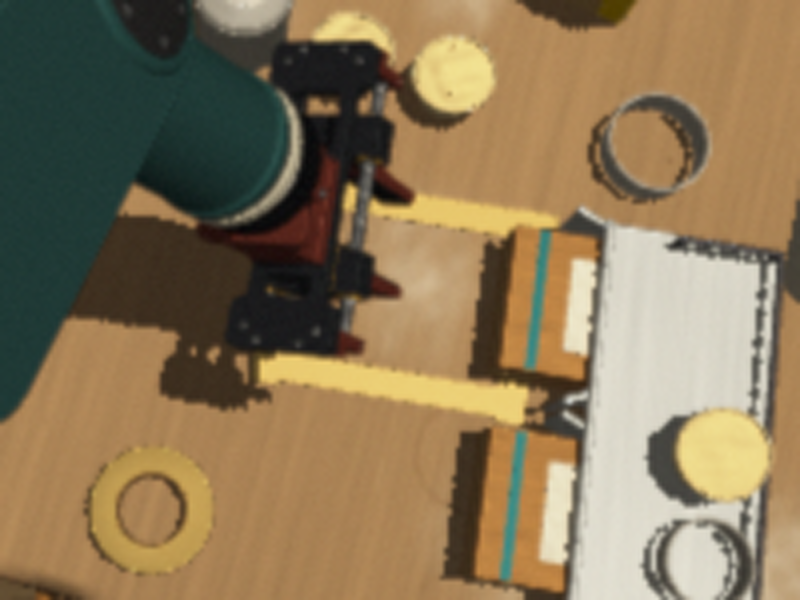

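View pics/side12.png

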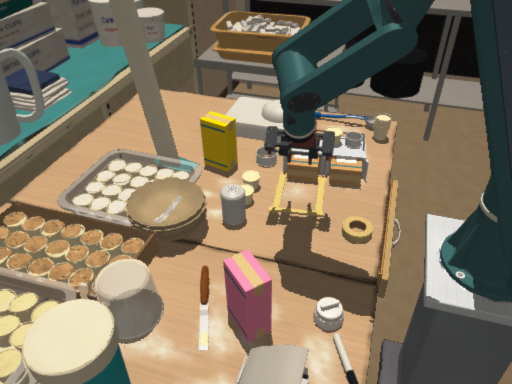

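```bash
python3 -c "
from h import *
d=load('top12');print('foot edge',w2r(ray(d,np.array([(516,228),(501,370)])/4+[205,165],.06)))
print('neighbour',w2r(ray(d,np.array([(490,430),(476,572)])/4+[205,165],.06)))
print(w2r(ray(d,(318.,184),.042)),w2r(ray(d,(368.,201),.036)))
from station import *
s=sense();print(s['force'],abs(s['qvel']).max())
print(finish_job())"
```

```text
foot edge [[-0.0587  0.0448]
 [-0.0575 -0.0506]]
neighbour [[-0.06   -0.09  ]
 [-0.0581 -0.1788]]
[[-0.1126  0.1493]] [[0.0314 0.1252]]
[-0.0444  0.3093  0.2329] 0.036417296371414956
the job is handed in; nothing more can be done
None
```

The carton is lying in the empty bay, top end first and against the back stop. I handed the job in at about 14 s of the 64 s allowed; no verdict was reported.

- **Low push:** I pushed the carton upright until its leading edge measured riser x ≈ -0.210 m, on the near strip. It stood 1–2° off square.
- **Topple:** I pushed at about 140 mm height and it fell inside the outline. It measured x -0.202 to -0.031 m with corner y from -0.058 to 0.042 m. The top end was only about 5 mm inside its limit of -0.026 m, with camera calibration good to about 2 mm.
- **Slide in:** I pushed the foot end, steering about 7 mm sideways to centre it, until the wrist force rose to about 22 N at the stop. Then I backed off clear.

**Last checks:**
- The foot edge is at riser x ≈ -0.058 m, against -0.060 m expected. It lines up with the neighbouring carton.
- The side edges are at y ≈ -0.051 and +0.045 m, inside the ±0.056 m limit.
- The wrist force is near zero, so the arm is touching nothing.
- In the last pictures the cups, ring cutter and shaker look unmoved, though I did not measure them again and the gripper partly hid one cup in the top view.

No check failed. The wrist and top cameras disagreed by 2–3 mm on the carton's starting position, which was within what the steps could take.

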